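Clamp the two-pocket sample mould shut with its draw latch

ROBOT

A 6-joint arm with a two-finger parallel gripper is mounted at the origin on the work surface. World frame = base frame: x ahead of the robot, y to its left, z up, the work surface at z = 0. Lengths are in m, angles in degrees, forces in N, time in s.
With the tool pointing down it reaches from about 0.25 to 0.725 m from the base axis. Payload 9.7 kg.
Tool frame: the origin (TCP) lies on the centre line of the jaws, within the pads' length; the fingertips stand 17 mm ahead of it and the grasp point (between the pads) lies 2 mm behind it (bot.nose_length is the distance from the TCP to the fingertips, in m); x points along the fingers, y is the direction in which the jaws open and shut, and the axes are right-handed (so a half turn about x gives the same grasp; the last joint's range is limited). The gripper opens to 85 mm and grips with 20 to 120 N. Pads are 22 mm wide; open, the fingers measure 114 mm over their backs; the gripper's body (76 mm by 85 mm) begins 54 mm behind the grasp point. The pads swing forward as they close: fully open they stand 13 mm farther back than shut.
Start: joints at [-66.463, 4.979, 10.078, 95.1, 0, 90], TCP at [0.22, -0.504, 0.248] pointing down, gripper open.
Joint ranges: [-179.16, 179.16], [-48.56, 103.87], [-65.8, 70.77], [-126.05, 130.52], [-82.76, 87.17], [-180, 180]. Speed limits (degrees/s): [127.2, 127.2, 147.25, 180, 180, 180].

INTERFACE

Orientations are given as [roll, pitch, yaw] about the fixed x, y, z axes, in that order (R = Rz(yaw) Ry(pitch) Rx(roll)).
In Python, from workcell import bot, viewer, ticket gives the robot as it stands.
- The arm moves only by the tool jog_arm, never from a script. Its argument "deltas" is a list of rows, each an object of numbers: "fingers": the opening, from 0 (shut) to 1 (fully open); "x", "y", "z": the shift along the world's x, y, z in mm; "twist": the turn about the world's z in degrees. A call has 1 to 10 rows; each row is the pose to reach, as a shift and turn from the pose measured when the call began; what a row does not reach only later rows make up. A row lasts 1/10 s, in which the tool goes at most 50 mm and 8.59 degrees, less where a joint would pass 70% of its speed; a pose out of reach is approached as far as the arm can. A call with a gripper value outside its range is refused whole. The fingers move at their own pace and stop on an object; "grip_force" is the grip in N (left out, the last holds). Time passes only in rows, so rows that repeat a pose let the fingers close. It gives the time, the measured TCP pose, the force and the opening at its end, in the units of the state.
- bot.get_obs(): the state, without advancing time (a new reading comes with each control period).
- viewer.camera(name): name is "side" or "top"; returns a dict with "image" (420x560x3 uint8, red, green, blue), "fovy" (degrees; the focal length in pixels is half the picture's height over the tangent of half this angle, whatever the lens; pixels are square), "cx", "cy" (the principal point, pixels), "D" ([k1, k2, p1, p2, k3] as OpenCV has them; the pictures are not rectified), "world_to_cam" (4x4, takes a point from world to camera coordinates). Camera axes: x right, y down, z forward; pixel columns grow to the right and rows downward; lengths in m; the calibration is good to about 2 mm. A picture is of the moment at which its call begins. There is no depth.
- ticket.job_done(): hands the job in, once; it reports no verdict.
The state is a dict: "time": time; "q": joint angles; "qd": joint speeds; "joint_efforts": joint torques, N m; "ee_pos": TCP position; "tcp_rot": TCP orientation; "wrist_force": force on the tool from outside, world axes, zero at the start; "torque": the same for the moment, N m; "opening": finger opening in m.
Only numpy, scipy, OpenCV 4.12 (cv2) and the standard library are available. Lean on these libraries where they do the work, as an engineer would, in place of code of your own. Each camera call takes 0.05 s, during which the arm holds its last target.

TASK

Two split sample moulds stand open on the lab bench. Close the one with two wide pockets (the other has four narrow ones): tip its claw over so that it hooks behind the keeper, then swing the latch lever down over centre until it lies flat and the two halves are drawn together. Let go of it when it is latched.

Things in the scene. Friction and masses are not known exactly. Their poses are not given: they have to be found in the camera images.
- mould: Two-pocket split mould, fixed: aluminium halves, in all 160 x 170 mm, 40 mm high, a 56 mm wide ridge in the middle, one pocket 47 mm wide on each side. Origin: underside, middle of the seam. x runs along the ridge from the latch half to the sliding half (+x), z up. Springs hold the sliding half 8 mm open (7 N, 14 N when shut). Lever hinge, along y: x = -18 mm, z = 58 mm.
- lever (a joint): Steel latch lever, 19 mm wide, 75 mm from hinge to end. 0 = shut: flat, pointing to the mould's -x, top face 6.5 mm above the hinge; 1.57 = upright, that face towards +x; limit 2. It stays where left; keep it above 1.4 while hooking, or the claw is too short. Push its end to -x and down about the hinge, up to 10 N; near 0 it goes over centre and stays. The claw's pin is 26 mm from the hinge.
- claw_bar (a point): Centre of the crossbar, 42 mm long (along the mould's y), 12 x 8 mm, at the free end of the claw, a bail of two rods 35 mm apart straddling the lever. 98 mm from the claw's pin; a nose hangs 15 mm below. Starts nearly upright, leaning to +x, 30 mm or more above the lever's end. Pushed to +x (under 1 N) till below about 60 degrees, it falls by itself and the nose lands behind the keeper.
- keeper (a point): Middle of the top edge of the keeper, a steel lip 24 mm wide, 5 mm thick, 12 mm high on the ridge of the sliding half, leaning to +x. In the mould's frame: z = 52 mm, x = 44 mm with the halves shut, 52 mm open. Hooked with the lever up: the bar's centre is 8 to 30 mm beyond it in x and at most 10 mm above it.

How it is judged (in metres and radians):
On the way:
1. with the lever still up, the claw lies hooked behind the keeper (x of claw_bar in the frame of keeper above 0.006 m and z of claw_bar in the frame of keeper below 0.01 m and value of joint lever above 0.9 rad), for 0.2 s.
At the end, for the whole second after the job is handed in: The lever lies flat within 0.15 rad and at rest, the claw is still hooked behind the keeper, and the halves of the two-pocket mould are drawn together to within 3 mm (value of joint lever below 0.15 rad and x of keeper in the frame of mould below 0.047 m and x of claw_bar in the frame of keeper above 0.004 m and z of claw_bar in the frame of keeper below 0.012 m and velocity of joint lever below 0.1 rad/s); the robot touches nothing.
It also fails if it takes over 35 s, if anything falls off the work surface, if the arm or the gripper's body presses on something with over 40 N, if the wrist force passes 120 N, or if a joint passes its speed limit or range.

## Working session

There is one attempt and no reset: what is moved stays moved. The work goes in short steps, Python scripts to look and compute and a tool call to move; the robot and the scene stay as the last step left them, time stands still between calls to the robot, and variables do not carry over. Pictures are saved under pics/ and viewed, and the job is handed in when it is done.

Besides the shell and the picture viewer there is one more tool, called after "Emit:" as name(argument=value, ...), one argument or row to a line, values as JSON. jog_arm: Moves the arm, as the interface text tells. Its arguments: {"type":"object","properties":{"deltas":{"type":"array"},"grip_force":{"type":"number"}},"required":["deltas"]}

```bash
mkdir -p pics
cat > h.py <<'E'
import numpy as np, cv2
from workcell import bot, viewer, ticket
def K(c):
    h,w=c["image"].shape[:2]; f=h/2/np.tan(np.radians(c["fovy"])/2)
    return np.array([[f,0,c["cx"]],[0,f,c["cy"]],[0,0,1]])
def proj(c,P):
    T=np.array(c["world_to_cam"]); r=cv2.Rodrigues(T[:3,:3])[0]
    return cv2.projectPoints(np.array(P,float).reshape(-1,1,3),r,T[:3,3],K(c),np.array(c["D"],float))[0].reshape(-1,2)
def ray(c,uv):
    T=np.array(c["world_to_cam"]);n=cv2.undistortPoints(np.array(uv,float).reshape(-1,1,2),K(c),np.array(c["D"],float)).reshape(-1,2)
    d=np.c_[n,np.ones(len(n))]@T[:3,:3]; o=-T[:3,:3].T@T[:3,3]
    return o,d
def atz(c,uv,z):
    o,d=ray(c,uv); return o+d*((z-o[2])/d[:,2])[:,None]
def snap(tag):
    import pickle
    out={}
    for n in("side","top"):
        c=viewer.camera(n); out[n]=c
        cv2.imwrite(f"pics/{tag}_{n}.png",c["image"][:,:,::-1])
    pickle.dump(out,open(f"pics/{tag}.pkl","wb")); return out
def load(tag):
    import pickle; return pickle.load(open(f"pics/{tag}.pkl","rb"))
def crop(tag,n,x,y,w,h):
    im=cv2.imread(f"pics/{tag}_{n}.png")[y:y+h,x:x+w]; s=min(800/w,600/h)
    cv2.imwrite(f"pics/{tag}_{n}_{x}_{y}.png",cv2.resize(im,None,fx=s,fy=s,interpolation=cv2.INTER_CUBIC))
E
python3 - <<'E'
from h import *
o=snap("a")
for n in o: print(n,o[n]["fovy"],o[n]["D"],np.round(o[n]["world_to_cam"],3).tolist())
print(bot.get_obs())
E
```

```text
side 48.43300396068256 [-0.13410094  0.          0.          0.          0.        ] [[0.98, -0.2, 0.003, -0.575], [-0.156, -0.773, -0.615, 0.109], [0.125, 0.602, -0.789, 0.656], [0.0, 0.0, 0.0, 1.0]]
top 46.36518410530291 [-0.09521015  0.          0.          0.          0.        ] [[-0.008, -1.0, -0.013, -0.009], [-0.984, 0.01, -0.175, 0.592], [0.176, 0.011, -0.984, 0.841], [0.0, 0.0, 0.0, 1.0]]
{'time': 0.1, 'q': array([-6.64616504e+01,  5.00997563e+00,  1.00394089e+01,  9.50977441e+01,
       -8.65136306e-04,  8.99977507e+01]), 'qd': array([ 0.08103305, -0.13853383,  0.07649629, -0.03038893, -0.11033851,
        0.05122091]), 'joint_efforts': array([-2.46812915e-04, -5.21563697e+01,  4.65650833e+01,  1.60935649e-02,
        4.39128951e-05, -3.01852005e-06]), 'ee_pos': array([ 0.21957919, -0.50408478,  0.2476382 ]), 'tcp_rot': array([-89.27665471,  89.93168367, 114.26394467]), 'wrist_force': array([ 0.01242793,  0.60754458, -0.10930986]), 'torque': array([ 0.00900717,  0.03834184, -0.01715773]), 'opening': 0.0853511355691351}
```

View pics/a_side.png

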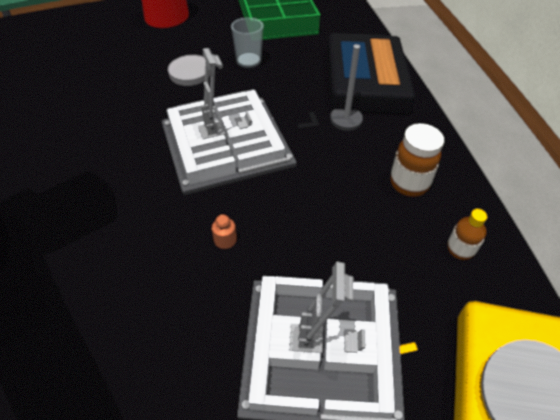

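View pics/a_top.png

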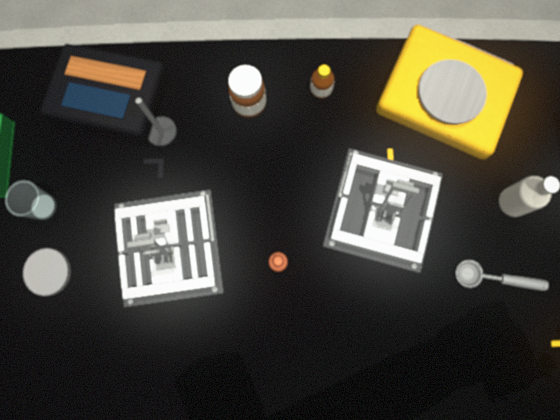

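The two-pocket mould is at about (385,210) in the top picture and (325,345) in the side one. I'll enlarge both.

Run:
```python
from h import *
crop("a","side",230,250,190,142); crop("a","top",310,135,160,120)
```

```text
(no output)
```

View pics/a_side_230_250.png

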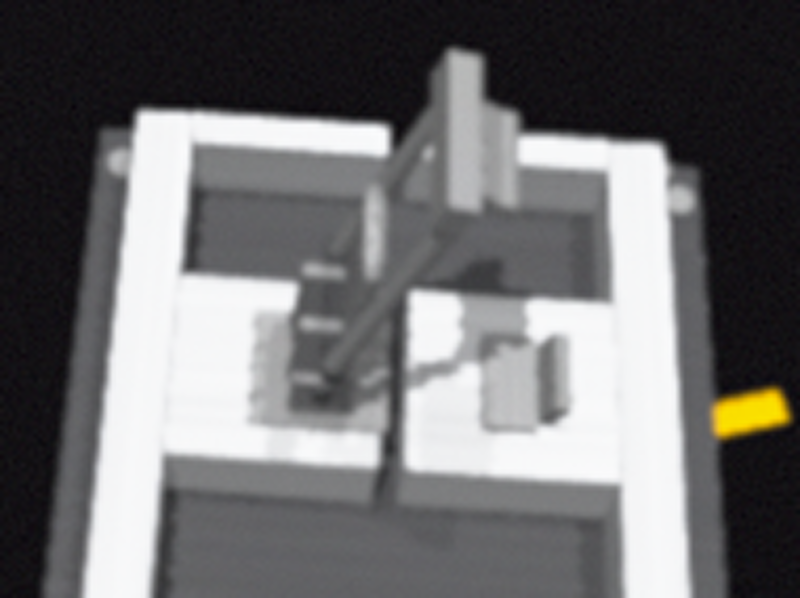

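View pics/a_top_310_135.png

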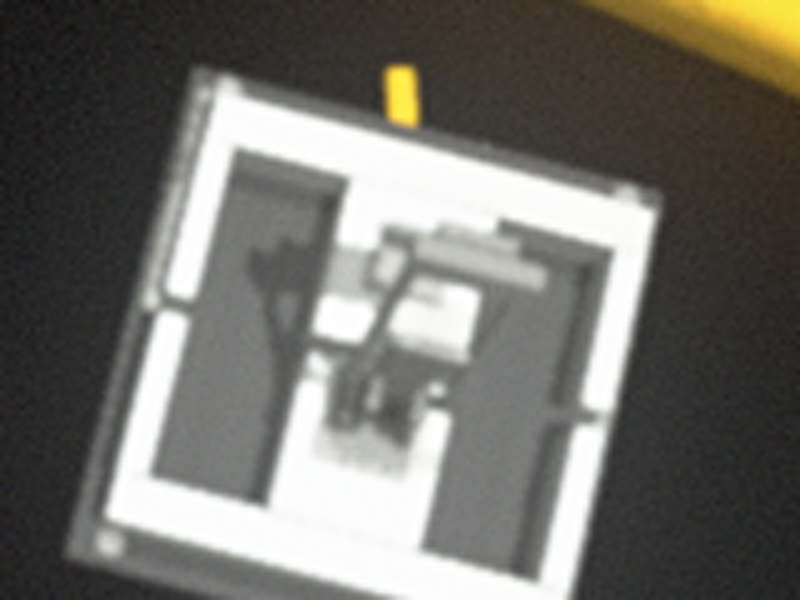

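Run:
```python
from h import *
o=load("a")
t=np.array([(215,90),(658,205),(107,515),(575,598),(165,303),(605,415)])/5+[310,135]
P=atz(o["top"],t,.04); print(P.round(4))
d=P[0]-P[1];print("W",np.linalg.norm(d),"L",np.linalg.norm(P[0]-P[2]))
print("yaw",np.degrees(np.arctan2(*(P[0]-P[2])[[1,0]])),np.degrees(np.arctan2(*d[[1,0]]))-90, np.degrees(np.arctan2(*(P[4]-P[5])[[1,0]]))-90)
s=np.array([(137,110),(664,143)])/4.2105+[230,250]
print(atz(o["side"],s,.04).round(4))
# base corners in top picture at z=~0.01
b=np.array([(200,68),(662,188),(68,558)])/5+[310,135]
print(atz(o["top"],b,.008).round(4))
```

```text
[[ 0.7083 -0.1508  0.04  ]
 [ 0.6622 -0.317   0.04  ]
 [ 0.5471 -0.1056  0.04  ]
 [ 0.5145 -0.2764  0.04  ]
 [ 0.6261 -0.1292  0.04  ]
 [ 0.5822 -0.2915  0.04  ]]
W 0.1724531746338863 L 0.16745747518844475
yaw -15.667840269658587 -15.518267318270034 -15.147687530695535
[[ 0.5477 -0.1055  0.04  ]
 [ 0.7104 -0.1518  0.04  ]]
[[ 0.7271 -0.1498  0.008 ]
 [ 0.6771 -0.3295  0.008 ]
 [ 0.5349 -0.0933  0.008 ]]
```

```bash
cat >> h.py <<'E'
O=np.array([.601,-.2095,0]); YAW=np.radians(-15.5)
R=np.array([[np.cos(YAW),-np.sin(YAW),0],[np.sin(YAW),np.cos(YAW),0],[0,0,1]])
def W(p): return O+np.asarray(p,float)/1000@R.T   # mould mm -> world m
def M(p): return (np.asarray(p,float)-O)@R*1000
def model(th,ph,slide=8,bow=True):
    "lever angle th (rad), claw elevation ph (rad)"
    e=lambda r,t:np.array([-18-r*np.cos(th)+t*np.sin(th),0,58+r*np.sin(th)+t*np.cos(th)])
    Y=np.array([0,1,0]); L=[]
    for y in(-9.5,9.5): L+= [(e(0,6.5)+y*Y,e(75,6.5)+y*Y),(e(0,-0)+y*Y,e(75,-0)+y*Y)]
    L+=[(e(75,6.5)-9.5*Y,e(75,6.5)+9.5*Y)]
    pin=e(26,0); b=pin+98*np.array([np.cos(ph),0,np.sin(ph)])
    for y in(-17.5,17.5): L+=[(pin+y*Y,b+y*Y)]
    L+=[(b-21*Y,b+21*Y)]
    k=np.array([44+slide,0,52]); L+=[(k-12*Y,k+12*Y)]
    c=[(-80,-85,40),(-80,85,40),(80+slide,85,40),(80+slide,-85,40)]
    L+=[(np.array(c[i]),np.array(c[(i+1)%4])) for i in range(4)]
    return L,b
def overlay(tag,n,x,y,w,h,th,ph,slide=8,out="ov"):
    c=load(tag)[n]; s=min(800/w,600/h)
    im=cv2.resize(cv2.imread(f"pics/{tag}_{n}.png")[y:y+h,x:x+w],None,fx=s,fy=s,interpolation=cv2.INTER_CUBIC)
    for a,b in model(th,ph,slide)[0]:
        p=(proj(c,[W(a),W(b)])-[x-.5,y-.5])*s
        cv2.line(im,*[tuple(int(v) for v in q) for q in p],(0,0,255),1,cv2.LINE_AA)
    cv2.imwrite(f"pics/{tag}_{n}_{out}.png",im)
E
python3 - <<'E'
from h import *
overlay("a","side",230,250,190,142,1.57,1.3); overlay("a","top",310,135,160,120,1.57,1.3)
E
```

```text
(no output)
```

View pics/a_side_ov.png

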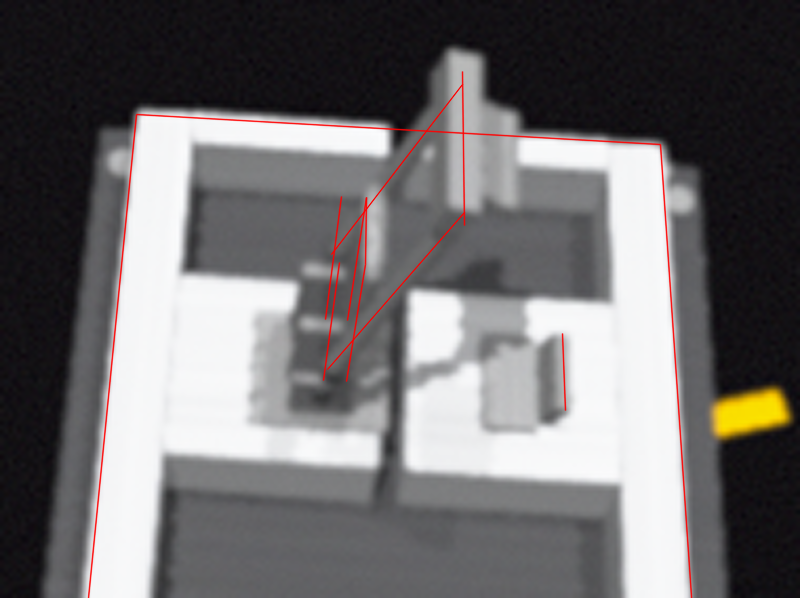

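View pics/a_top_ov.png

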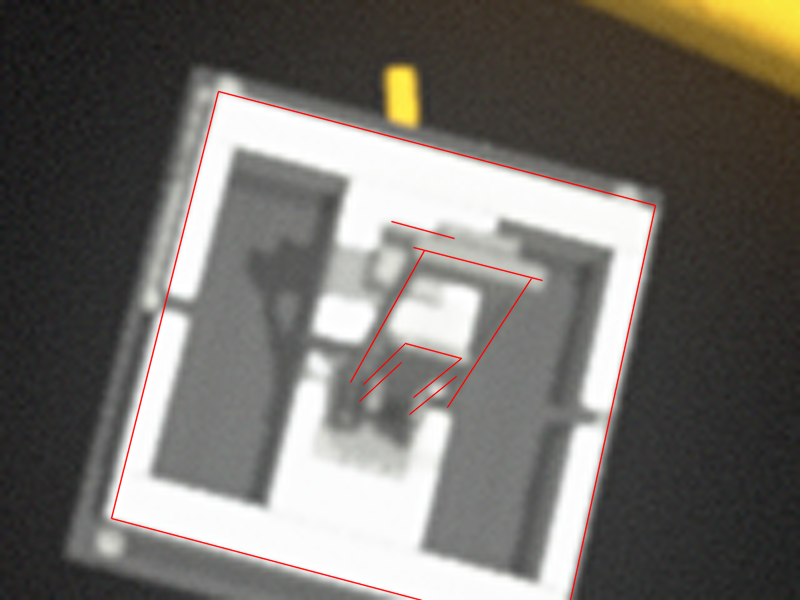

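Run:
```python
from h import *
from scipy.spatial.transform import Rotation as Ro
b=bot.get_obs(); r=Ro.from_euler("xyz",b["tcp_rot"],degrees=True).as_matrix(); print(r.round(3)); print("y yaw",np.degrees(np.arctan2(r[1,1],r[0,1])))
print(bot.nose_length)
for x in(-25,): print((W((x,0,182))-b["ee_pos"])*1000)
```

```text
[[-0.     0.399 -0.917]
 [ 0.001 -0.917 -0.399]
 [-1.    -0.001  0.   ]]
y yaw -66.45940112551554
0.017
[357.33004887 301.2657396  -65.63820262]
```

Emit:
jog_arm(
  deltas=[
    {"fingers":0,"x":36,"y":30,"z":0,"twist":6},
    {"fingers":0,"x":72,"y":60,"z":0,"twist":12},
    {"fingers":0,"x":107,"y":90,"z":0,"twist":18},
    {"fingers":0,"x":143,"y":120,"z":0,"twist":24},
    {"fingers":0,"x":179,"y":150,"z":0,"twist":30},
    {"fingers":0,"x":214,"y":180,"z":0,"twist":36},
    {"fingers":0,"x":250,"y":210,"z":0,"twist":42},
    {"fingers":0,"x":286,"y":241,"z":0,"twist":48},
    {"fingers":0,"x":320,"y":275,"z":0,"twist":51},
    {"fingers":0,"x":337,"y":307,"z":0,"twist":51},
  ],
)

```text
time: 1.1
ee_pos: [0.5584, -0.1951, 0.2464]
tcp_rot: [-96.3, 89.9, 158.4]
wrist_force: [-0.1, -0.3, -0.6]
opening: -0.0004
```

Run:
```python
from h import *
snap("b"); b=bot.get_obs(); print(b["time"],b["q"].round(1),b["ee_pos"],M(b["ee_pos"]),b["opening"],b["wrist_force"])
print((W((-25,0,182))-b["ee_pos"])*1000)
```

```text
1.2 [-19.1  10.9  16.4  95.7   0.   86.1] [ 0.55835087 -0.19344001  0.24658052] [-45.38984498   4.0784159  246.58052272] -0.00029566136875364173 [ 0.33309931 -0.5155577  -1.14816152]
[ 18.55836631  -9.37903482 -64.58052272]
```

View pics/b_side.png

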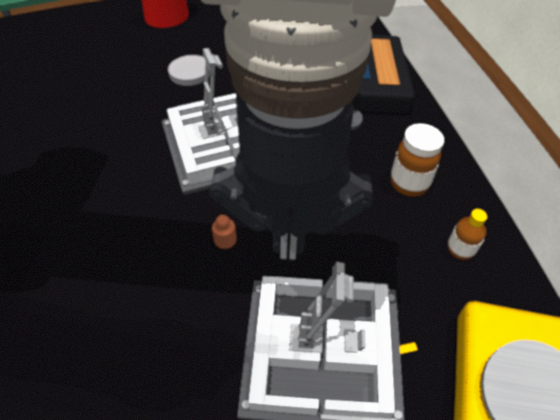

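The gripper is above and behind the claw, with the closed fingertips at (288,248) in the side picture. Next I lower it behind the bar.

Emit:
jog_arm(
  deltas=[
    {"x":0,"y":-4,"z":-30},
    {"x":9,"y":-7,"z":-55},
    {"x":18,"y":-9,"z":-64},
    {"x":18,"y":-9,"z":-64},
  ],
)

```text
validation failed for argument at $.de...
```

Run:
```python
from h import *
snap("c"); b=bot.get_obs(); print(b["time"],M(b["ee_pos"]),b["wrist_force"])
crop("c","side",210,190,200,150)
crop("c","top",310,105,160,120)
```

```text
1.3 [-46.15746628   0.79385541 247.06420269] [-0.49943924 -0.382318    0.58176114]
```

View pics/c_side_210_190.png

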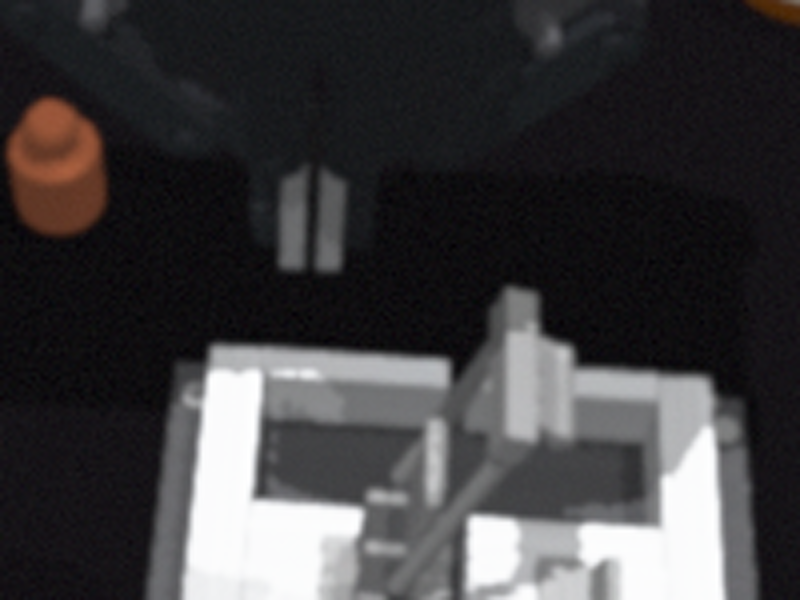

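View pics/c_top_310_105.png

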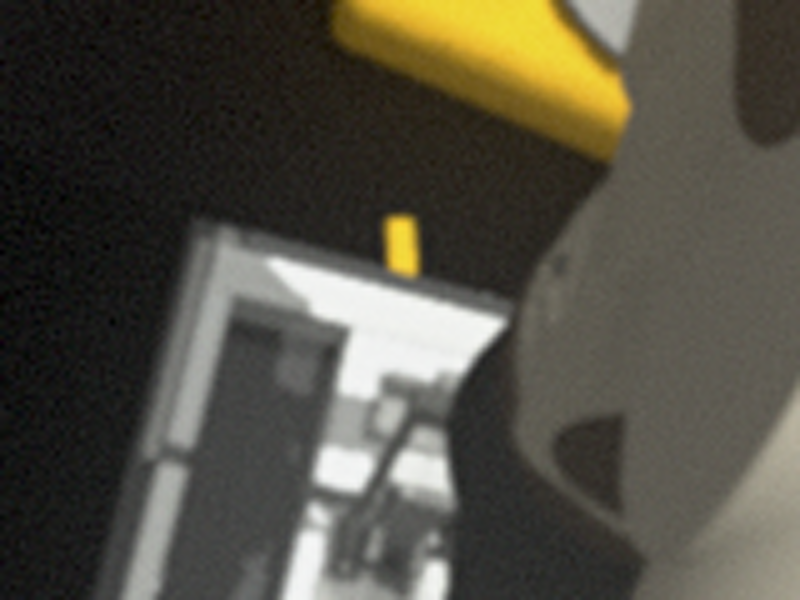

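Emit:
jog_arm(
  deltas=[
    {"fingers":0,"x":0,"y":-1,"z":-30,"twist":0},
    {"fingers":0,"x":10,"y":-4,"z":-55,"twist":0},
    {"fingers":0,"x":20,"y":-6,"z":-65,"twist":0},
    {"fingers":0,"x":20,"y":-6,"z":-65,"twist":0},
  ],
)

```text
time: 1.7
ee_pos: [0.5764, -0.2033, 0.1804]
tcp_rot: [-89.5, 89.7, 165.1]
wrist_force: [0.1, -0.0, 0.0]
opening: 0.0001
```

Run:
```python
from h import *
snap("d"); b=bot.get_obs(); print(b["time"],M(b["ee_pos"]),b["wrist_force"],b["tcp_rot"])
crop("d","side",210,190,200,150)
```

```text
1.8 [-25.19076183  -0.28555898 182.95748625] [ 0.10596286 -0.18355548  0.39704682] [-82.46202338  89.89019769 172.12910409]
```

View pics/d_side_210_190.png

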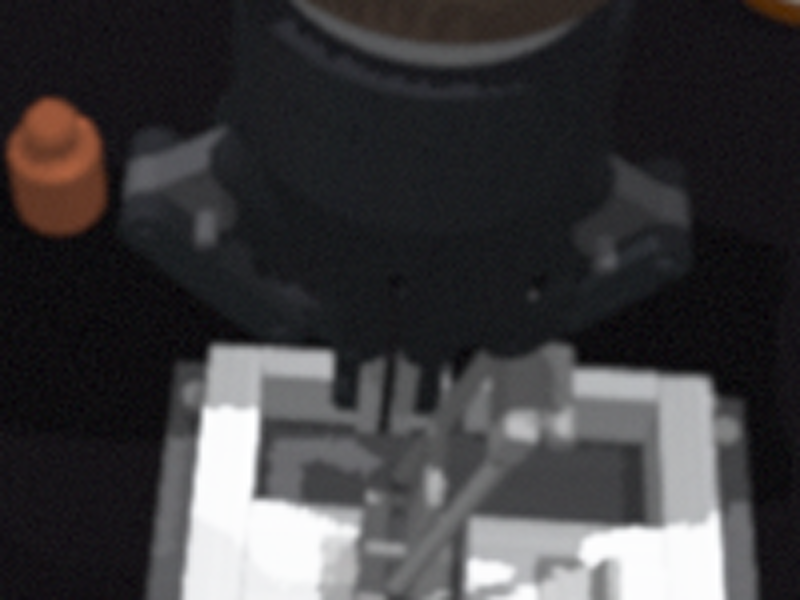

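Emit:
jog_arm(
  deltas=[
    {"fingers":0,"x":8,"y":-2,"z":-2,"twist":0},
    {"fingers":0,"x":15,"y":-4,"z":-5,"twist":0},
    {"fingers":0,"x":21,"y":-6,"z":-8,"twist":0},
    {"fingers":0,"x":27,"y":-7,"z":-11,"twist":0},
    {"fingers":0,"x":33,"y":-9,"z":-14,"twist":0},
    {"fingers":0,"x":39,"y":-11,"z":-16,"twist":0},
    {"fingers":0,"x":45,"y":-12,"z":-17,"twist":0},
    {"fingers":0,"x":51,"y":-14,"z":-18,"twist":0},
  ],
)

```text
time: 2.6
ee_pos: [0.6281, -0.2171, 0.1648]
tcp_rot: [-83.3, 89.9, 171.3]
wrist_force: [0.1, 0.1, -0.4]
opening: 0.0
```

Run:
```python
from h import *
snap("e"); b=bot.get_obs(); print(b["time"],M(b["ee_pos"]),b["wrist_force"],b["tcp_rot"])
crop("e","side",210,190,240,180)
```

```text
2.7 [ 2.82987347e+01 -1.37025899e-01  1.64522086e+02] [-0.17144264 -0.53239445 -0.3102221 ] [-83.74053085  89.8733597  170.85644394]
```

View pics/e_side_210_190.png

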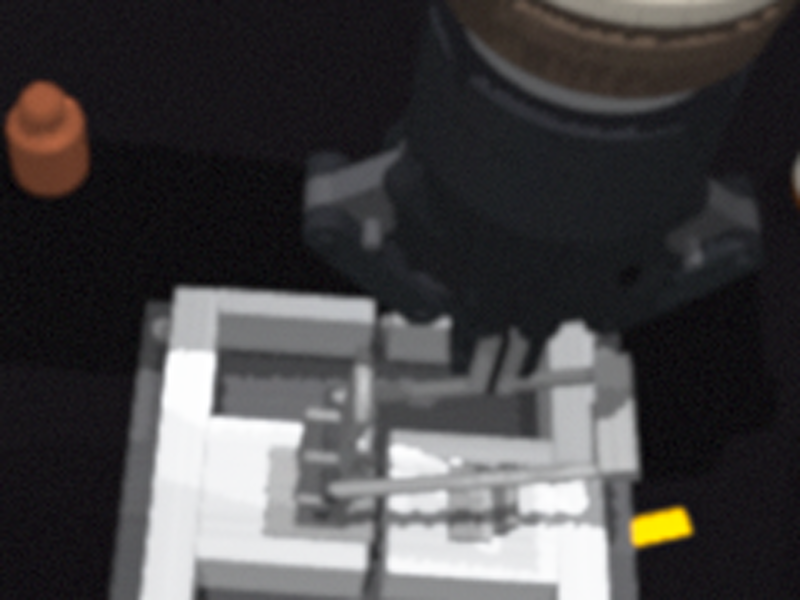

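Emit:
jog_arm(
  deltas=[
    {"fingers":0,"x":-5,"y":1,"z":20,"twist":0},
    {"fingers":0,"x":-10,"y":3,"z":50,"twist":0},
    {"fingers":0,"x":-10,"y":3,"z":60,"twist":0},
  ],
)

```text
time: 3.0
ee_pos: [0.6184, -0.2143, 0.2281]
tcp_rot: [73.4, 89.9, -32.0]
wrist_force: [0.4, -0.8, 1.2]
opening: -0.0005
```

Run:
```python
from h import *
snap("f"); b=bot.get_obs(); print(b["time"],M(b["ee_pos"]),b["wrist_force"],b["tcp_rot"])
overlay("f","side",230,230,200,150,1.6,-.08)
overlay("f","side",230,230,200,150,1.6,20,20,out="n")
crop("f","side",230,230,200,150)
```

```text
3.1 [1.85471678e+01 2.84846340e-02 2.26543817e+02] [ 0.06022103 -0.72280952 -0.33798532] [ 70.48885009  89.91672638 -34.91674806]
```

View pics/f_side_230_230.png

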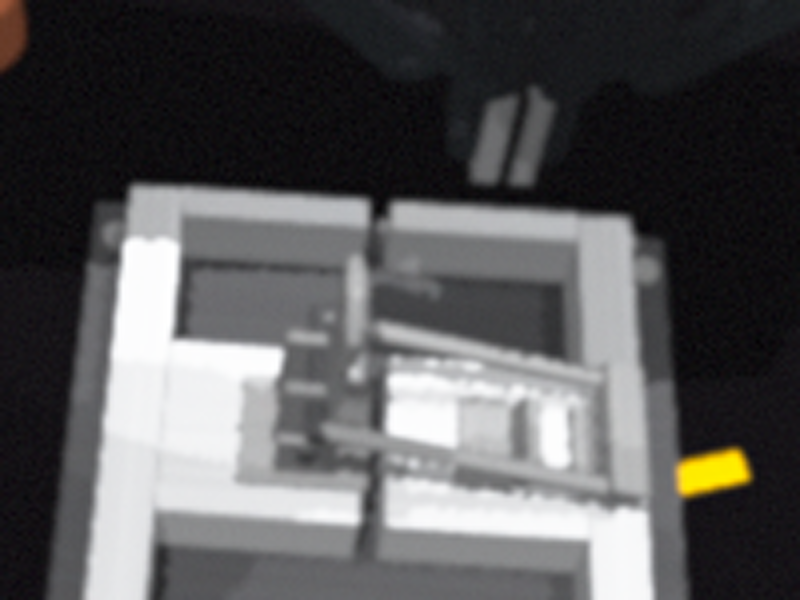

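View pics/f_side_ov.png

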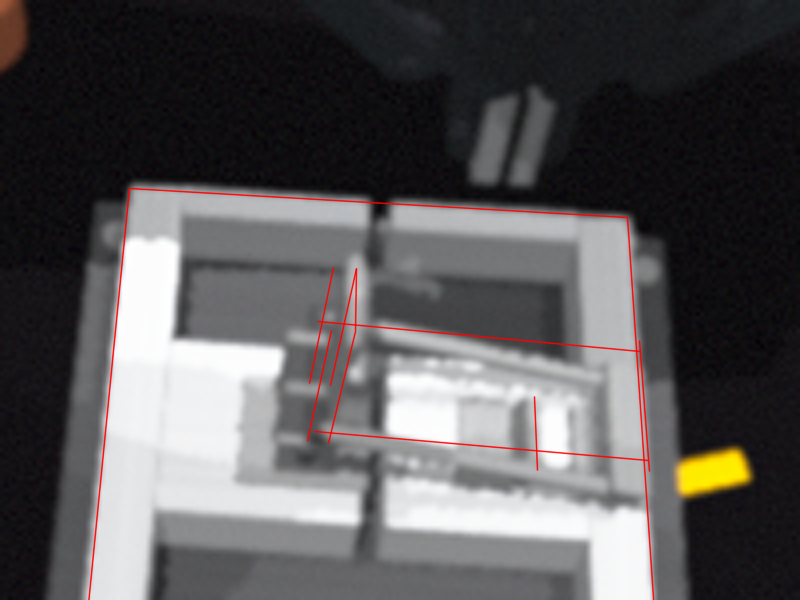

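View pics/f_top.png

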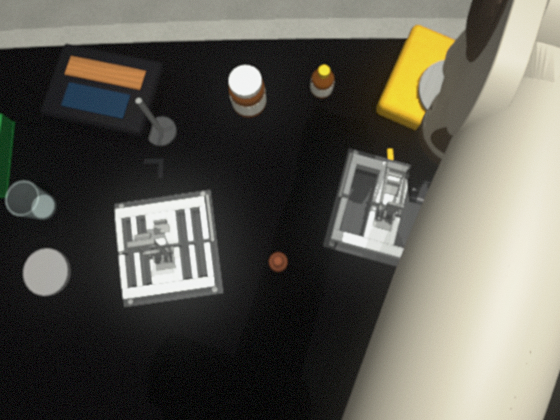

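The claw has dropped. The bar lies at about (625,430) in the crop, beyond and around the keeper at (520,430), and the lever is still upright. Next is the lever path.

Run:
```python
from h import *
overlay("f","side",230,230,200,150,1.68,-.28,out="ov2")
p=bot.get_obs()["ee_pos"]
print("pre",((W((20,0,136))-p)*1000).round())
p=W((20,0,136))
for th in np.r_[1.75,np.arange(1.65,-.01,-.11),0]:
    c=np.array([-18-65*np.cos(th)+6.5*np.sin(th)+8,0,58+65*np.sin(th)+6.5*np.cos(th)+17])
    print(round(th,2),c.round(),((W(c)-p)*1000).round())
```

```text
pre [  1.  -0. -91.]
1.75 [  8.   0. 138.] [-12.   3.   2.]
1.65 [  2.   0. 139.] [-18.   5.   3.]
1.54 [ -6.   0. 140.] [-25.   7.   4.]
1.43 [-13.   0. 140.] [-31.   9.   4.]
1.32 [-20.   0. 140.] [-38.  11.   4.]
1.21 [-27.   0. 138.] [-45.  13.   2.]
1.1 [-34.   0. 136.] [-52.  14.  -0.]
0.99 [-40.   0. 133.] [-58.  16.  -3.]
0.88 [-46.   0. 129.] [-64.  18.  -7.]
0.77 [-52.   0. 125.] [-70.  19. -11.]
0.66 [-57.   0. 120.] [-75.  21. -16.]
0.55 [-62.   0. 115.] [-79.  22. -21.]
0.44 [-66.   0. 109.] [-83.  23. -27.]
0.33 [-69.   0. 102.] [-86.  24. -34.]
0.22 [-72.   0.  96.] [-89.  25. -40.]
0.11 [-74.   0.  89.] [-90.  25. -47.]
-0.0 [-75.   0.  81.] [-92.  25. -55.]
0.0 [-75.   0.  82.] [-92.  25. -55.]
```

View pics/f_side_ov2.png

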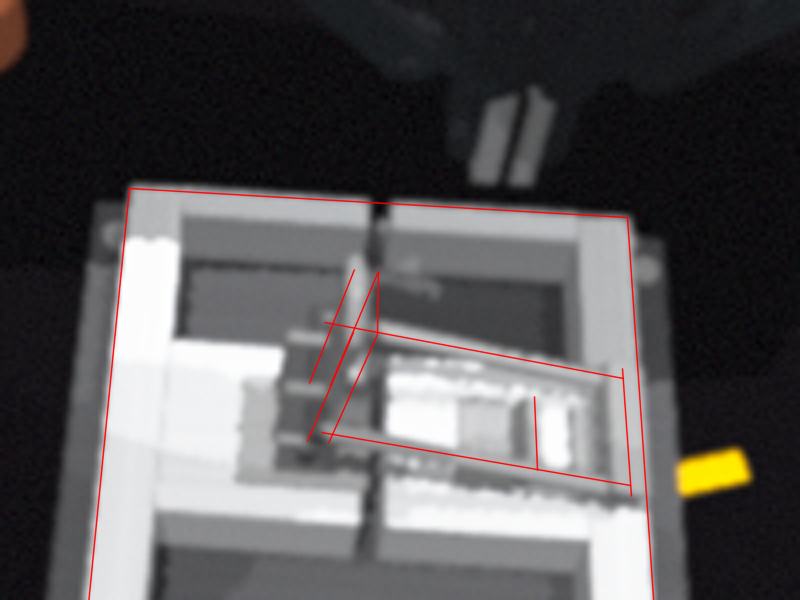

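The overlay matches with the lever near 1.63 rad and the claw at -0.3 rad, so it is hooked. Next I lower the fingers onto the +x side of the lever's end.

Emit:
jog_arm(
  deltas=[
    {"fingers":0,"x":1,"y":0,"z":-35,"twist":0},
    {"fingers":0,"x":1,"y":0,"z":-70,"twist":0},
    {"fingers":0,"x":1,"y":0,"z":-90,"twist":0},
    {"fingers":0,"x":1,"y":0,"z":-90,"twist":0},
  ],
)

```text
time: 3.5
ee_pos: [0.618, -0.2138, 0.1314]
tcp_rot: [-89.7, 89.7, 164.9]
wrist_force: [-0.4, 0.4, 0.3]
opening: 0.0002
```

Run:
```python
from h import *
snap("g"); b=bot.get_obs(); print(b["time"],M(b["ee_pos"]),b["wrist_force"])
crop("g","side",230,230,200,150)
```

```text
3.6 [ 19.2427902    0.31865891 136.101507  ] [-0.13619035 -1.38432518  1.44133965]
```

View pics/g_side_230_230.png

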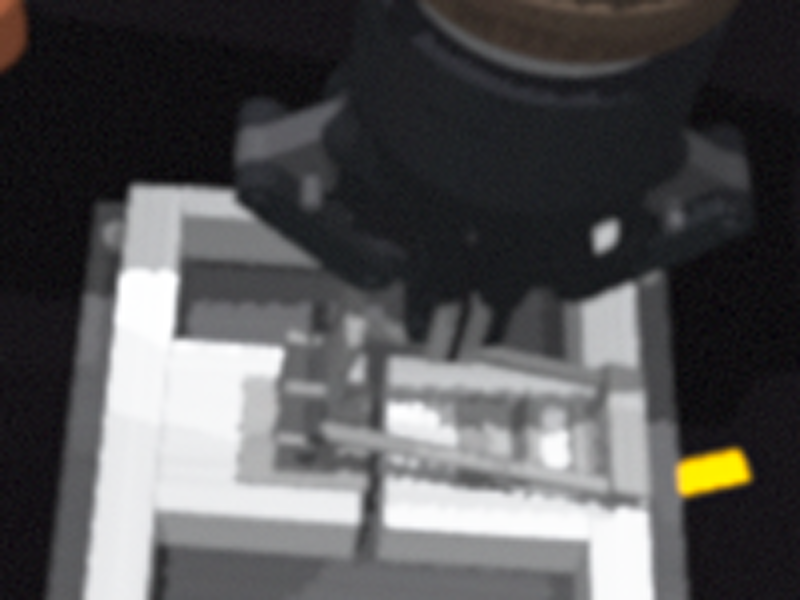

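Emit:
jog_arm(
  deltas=[
    {"fingers":0,"x":-9,"y":2,"z":1,"twist":0},
    {"fingers":0,"x":-17,"y":5,"z":3,"twist":0},
    {"fingers":0,"x":-24,"y":7,"z":4,"twist":0},
    {"fingers":0,"x":-30,"y":9,"z":4,"twist":0},
    {"fingers":0,"x":-37,"y":10,"z":4,"twist":0},
    {"fingers":0,"x":-44,"y":12,"z":2,"twist":0},
    {"fingers":0,"x":-51,"y":14,"z":0,"twist":0},
    {"fingers":0,"x":-57,"y":16,"z":-3,"twist":0},
  ],
)

```text
time: 4.4
ee_pos: [0.5622, -0.1984, 0.1331]
tcp_rot: [49.1, 89.9, -56.3]
wrist_force: [2.1, -2.6, 3.1]
opening: -0.0001
```

Run:
```python
from h import *
snap("i"); b=bot.get_obs(); print(b["time"],M(b["ee_pos"]),b["wrist_force"])
overlay("i","side",210,220,220,165,.9,-.1)
```

```text
4.5 [-40.91145713   0.39795907 132.73331557] [ 0.47893886 -0.11626075 -0.29322252]
```

View pics/i_side_ov.png

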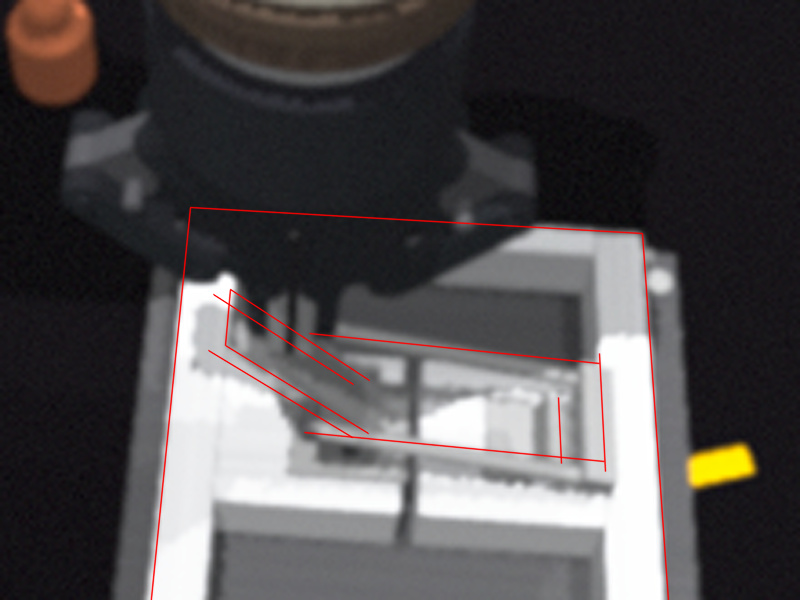

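View pics/i_top.png

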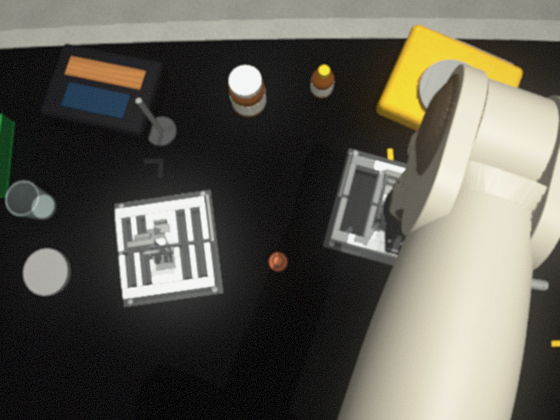

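The lever follows and is at about 0.85 rad, with the end at (215,330), and the claw is still behind the keeper. I continue the arc down to flat.

Emit:
jog_arm(
  deltas=[
    {"fingers":0,"x":-6,"y":2,"z":-4,"twist":0},
    {"fingers":0,"x":-12,"y":3,"z":-8,"twist":0},
    {"fingers":0,"x":-17,"y":4,"z":-13,"twist":0},
    {"fingers":0,"x":-21,"y":5,"z":-18,"twist":0},
    {"fingers":0,"x":-25,"y":7,"z":-24,"twist":0},
    {"fingers":0,"x":-28,"y":8,"z":-31,"twist":0},
    {"fingers":0,"x":-31,"y":8,"z":-37,"twist":0},
    {"fingers":0,"x":-32,"y":9,"z":-44,"twist":0},
    {"fingers":0,"x":-34,"y":9,"z":-51,"twist":0},
    {"fingers":0,"x":-34,"y":9,"z":-53,"twist":0},
  ],
)

```text
time: 5.5
ee_pos: [0.5277, -0.1891, 0.0812]
tcp_rot: [63.2, 89.9, -42.2]
wrist_force: [-8.5, 4.8, 28.2]
opening: 0.0001
```

Run:
```python
from h import *
snap("j"); b=bot.get_obs(); print(b["time"],M(b["ee_pos"]),b["wrist_force"])
overlay("j","side",210,220,220,165,.0,.05,0)
```

```text
5.6 [-7.60862552e+01  6.66579273e-02  8.13532538e+01] [-5.5389471   2.79678261 16.29420167]
```

View pics/j_side_ov.png

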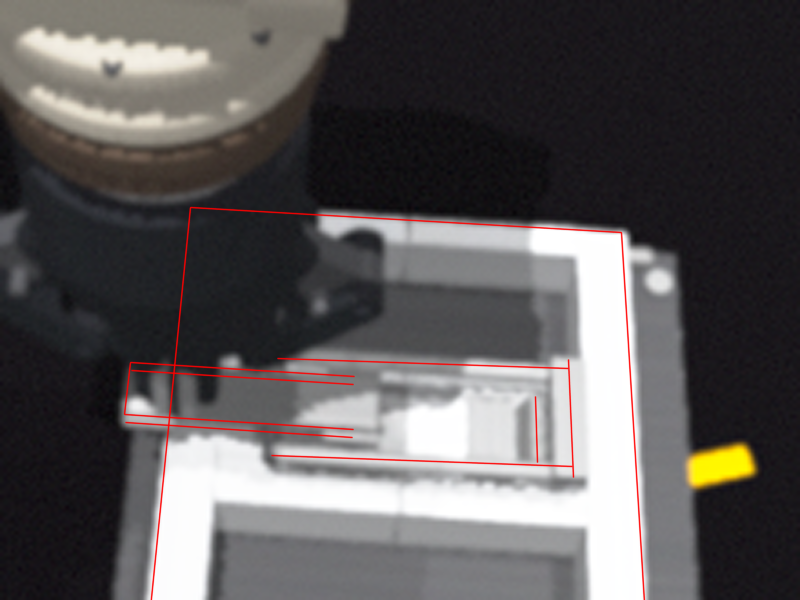

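The tips stand at z = 64.4 mm, which is the flat height, with the force rising at the stop. The seam has closed. I withdraw straight up.

Emit:
jog_arm(
  deltas=[
    {"fingers":0,"x":0,"y":0,"z":15,"twist":0},
    {"fingers":0,"x":-5,"y":2,"z":45,"twist":0},
    {"fingers":0,"x":-30,"y":8,"z":85,"twist":0},
    {"fingers":0,"x":-60,"y":16,"z":110,"twist":0},
    {"fingers":0,"x":-90,"y":24,"z":120,"twist":0},
    {"fingers":0,"x":-90,"y":24,"z":120,"twist":0},
  ],
)

```text
time: 6.2
ee_pos: [0.436, -0.1647, 0.2035]
tcp_rot: [76.4, 89.8, -29.1]
wrist_force: [1.3, 0.0, -0.6]
opening: -0.0002
```

Run:
```python
from h import *
snap("k"); b=bot.get_obs(); print(b["time"],M(b["ee_pos"]),b["wrist_force"])
overlay("k","side",210,220,220,165,.0,.05,0)
crop("k","side",210,220,220,165)
```

```text
6.3 [-169.22390707   -0.91957127  201.37420054] [ 0.51229878  0.82619514 -1.12190217]
```

View pics/k_side_ov.png

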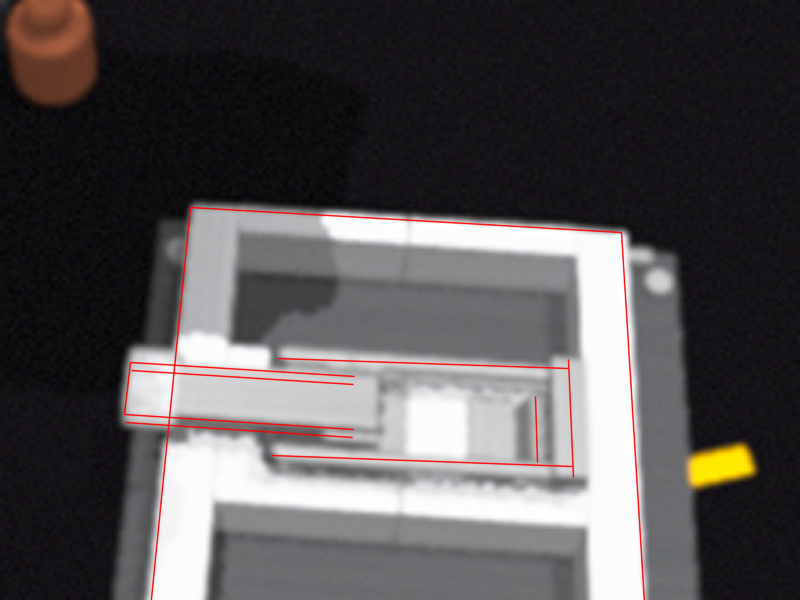

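View pics/k_side_210_220.png

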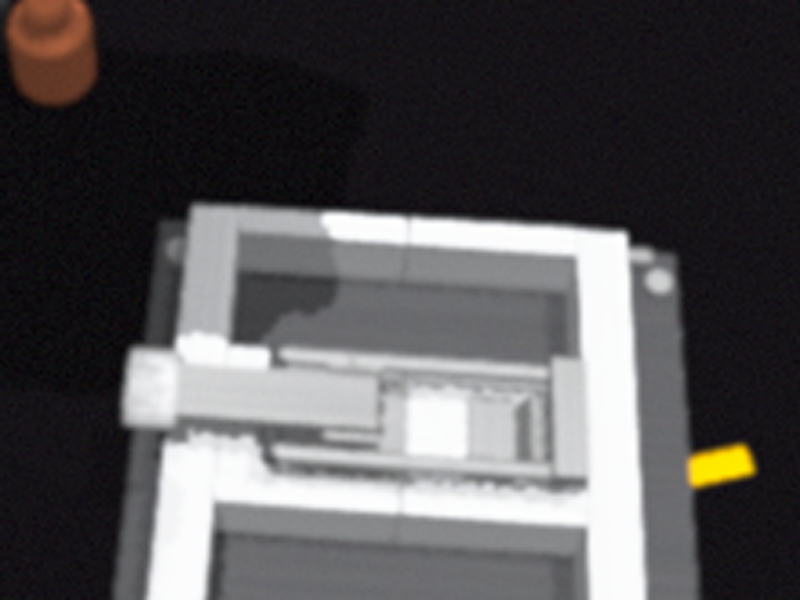

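The lever lies flat and the seam is a hairline at (406,230). The right edge shows a small offset from the model, so I'll measure the slide travel between the open and shut pictures.

Run:
```python
from h import *
o=load("a");k=load("k");c=k["side"]
for nm,xs in(("right outer",(70,110)),("left outer",(-95,-65)),("pocket right wall",(50,75))):
  r=[]
  for y in (-75,-60,-50,-40,60,70):
    X=np.arange(xs[0],xs[1],.25); P=np.array([W((x,y,40)) for x in X])
    p=proj(c,P).astype(np.float32)
    e=[]
    for s in(o,k):
        g=cv2.cvtColor(s["side"]["image"],cv2.COLOR_RGB2GRAY).astype(np.float32)
        v=cv2.GaussianBlur(cv2.remap(g,p[:,0],p[:,1],cv2.INTER_LINEAR).T,(9,1),0).ravel()
        e.append(X[np.argmax(abs(np.gradient(v)))])
    r.append((e[0],e[1]))
  print(nm,r)
```

```text
right outer [(np.float64(87.25), np.float64(80.25)), (np.float64(87.5), np.float64(80.5)), (np.float64(87.5), np.float64(80.75)), (np.float64(87.75), np.float64(80.5)), (np.float64(70.75), np.float64(82.25)), (np.float64(88.75), np.float64(82.0))]
left outer [(np.float64(-81.75), np.float64(-81.75)), (np.float64(-81.25), np.float64(-81.25)), (np.float64(-81.25), np.float64(-81.25)), (np.float64(-81.0), np.float64(-81.5)), (np.float64(-80.25), np.float64(-80.0)), (np.float64(-79.25), np.float64(-79.25))]
pocket right wall [(np.float64(69.0), np.float64(62.0)), (np.float64(68.75), np.float64(61.5)), (np.float64(69.0), np.float64(61.75)), (np.float64(69.25), np.float64(62.0)), (np.float64(70.5), np.float64(62.75)), (np.float64(70.75), np.float64(63.0))]
```

The slide travelled about 7.0 mm (8 mm open), which leaves roughly 1 mm. That is within the 3 mm allowed, so I hand the job in.

Run:
```python
from h import *
print(ticket.job_done()); print(bot.get_obs()["time"])
```

```text
the job is handed in; nothing more can be done
None
the job is handed in; nothing more can be done
```

The two-pocket mould is latched and handed in, at about 6.3 s on the robot's clock. With closed fingers I tipped the claw over the keeper, swung the lever down along its arc to flat, then moved the gripper clear.

- **Hooked on the way:** with the lever up at about 1.63 rad, the picture overlay put the bar roughly 20 mm beyond the keeper and a few mm above it.
- **Lever flat:** the fingertips pressed it to z = 64.4 mm, which is its flat height, with a wrist force of about 28 N at the stop. It was still flat in the picture after I withdrew.
- **Halves together:** the sliding half moved about 7 mm of its 8 mm, leaving about 1 mm against the 3 mm allowed.
- **Claw and gripper at the end:** the claw still lies behind the keeper. The gripper is well clear, with wrist force near zero.

One jog call was refused because its rows left out some of the keys; nothing moved, and I sent it again in full. The final overlay showed edge offsets of 1 to 2 mm, which is within the calibration error. No check failed.

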